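# Fit the T-handle on the mould clamp and close it

### The arm

A 6-joint arm with a two-finger parallel gripper is mounted at the origin on the work surface. World frame = base frame: x ahead of the robot, y to its left, z up, the work surface at z = 0. Lengths are in m, angles in rad, forces in N, time in s.
With the tool pointing down it reaches from about 0.35 to 0.975 m from the base axis. Payload 4.9 kg.
Tool frame: the origin (TCP) lies at the very end of the fingers, on their centre line; the grasp point (between the pads) lies 19 mm behind it; x points along the fingers, y is the direction in which the jaws open and shut, and the axes are right-handed (so a half turn about x gives the same grasp; the last joint's range is limited). The gripper opens to 85 mm and grips with 20 to 120 N. Pads are 22 mm wide; open, the fingers measure 114 mm over their backs; the gripper's body (76 mm by 85 mm) begins 54 mm behind the grasp point. The pads swing forward as they close: fully open they stand 13 mm farther back than shut.
Start: joints at [-1.257, 0.053, 1.613, -0, 1.476, -0.119], TCP at [0.262, -0.567, 0.231] pointing down, gripper open.
Joint ranges: [-3.01, 3.01], [-1.01, 2.22], [0.06, 2.58], [-1.02, 4.17], [0.09, 2.62], [-3.14, 3.14]. Speed limits (rad/s): [2.57, 2.57, 3.14, 3.14, 3.14, 3.14].

### API

Orientations are given as a rotation vector (axis times angle).
In Python, from station import ctrl, get_image, calibration, finish_job, search_frame, cut_out, mark_of gives the robot as it stands. The module is installed in compiled form; this text tells all that it offers.
- The arm moves only by the tool arm_command, never from a script. Its argument "plan" is a list that holds one entry, the list of rows, each a list of 7 numbers: the shift along the tool's x, y, z in m, then the turn, a rotation vector about the tool's x, y, z in degrees, then the finger opening in m, from 0 to 0.0854. A call has 1 to 20 rows; each row shifts and turns the pose as measured when the row begins, along the tool's axes as they then stand; what a row does not reach is not made up. A row lasts 1/12 s, in which the tool goes at most 41.7 mm and 7.16 degrees, less where a joint would pass 70% of its speed; a pose out of reach is approached as far as the arm can. A call with a gripper value outside its range is refused whole. The fingers move at their own pace and stop on an object; "squeeze" is the grip in N (left out, the last holds). Time passes only in rows, so rows that do not move let the fingers close. It gives the time, the measured TCP pose, the force and the opening at its end, in the units of the state.
- ctrl.get_obs(): the state, without advancing time (a new reading comes with each control period).
- get_image(name): name is "scene" or "top" or "wrist"; returns the picture (400x640x3 uint8, red, green, blue); there is no depth.
- calibration(name): a dict with "fx", "fy", "cx", "cy" (pixels), "cam_to_world" (4x4, takes a point from camera to world coordinates); the wrist camera has in their place "hand_eye" (4x4, takes a point from camera to tool coordinates, whose origin is the TCP and whose axes are the tool frame's). Camera axes: x right, y down, z forward; pixel columns grow to the right and rows downward; lengths in m; the calibration is good to about 2 mm. A picture is of the moment at which its call begins: read the wrist's pose just before it. calibration takes no time and is no camera call.
- finish_job(): hands the job in, once; it reports no verdict.
Trained networks look in the newest picture that a camera, given by its name, has taken for a name from the list of things; names that differ only in an ending like _2 or _b are one class to them, and where a whole thing is asked for, a point or a joint stands for the part that bears it (a point fixed in the world has none). Each returns a list of dicts, best first, with "conf" (0 to 1); they miss things now and then, are a little off and sometimes report something else, mostly with a low value. They report only what shows in the picture. A call takes as long as a camera call.
- search_frame(camera, thing): "at" ([x, y, z] in m, in the coordinates of the camera as it stood for that picture, good to about 4 mm: the middle of the surface that is visible of it).
- cut_out(camera, thing): "mask" (400x640 bool, what is visible of it).
- mark_of(camera, thing): "at" ([x, y, z] in m, in the coordinates of the camera as it stood for that picture, good to about 4 mm: a listed point, or the origin of a listed thing).
The state is a dict: "t": time; "q": joint angles; "dq": joint speeds; "effort": joint torques, N m; "tool_pos": TCP position; "tool_rot": TCP orientation; "contact_force": force on the tool from outside, world axes, zero at the start; "wrist_torque": the same for the moment, N m; "opening": finger opening in m.
Only numpy, scipy, OpenCV 4.12 (cv2) and the standard library are available. Lean on these libraries where they do the work, as an engineer would, in place of code of your own. Each camera call takes 0.05 s, during which the arm holds its last target. There are 200 camera calls.

### The job

Fit the red T-handle onto the brass square shaft on top of the green mould clamp, pushed fully down until it sits flat on the steel collar, and then turn it clockwise (seen from above) until it stops, so that the plaster mould is clamped. Leave the handle on the shaft, let go of it, and leave everything else on the table where it is.

Things in the scene. Friction and masses are not known exactly. Their poses are not given: they have to be found in the camera images.
- red_handle: Loose red T-handle, 0.25 to 0.5 kg, standing on its steel socket (50 x 50 mm, 34 mm tall). Bore in the socket: 27 mm square, centred, open at the underside, 34 mm deep, sides parallel to the bar; it fits the shaft in any of four quarter-turn positions. Origin: centre of the underside. x: along the bar, y: across it, z: up. 74 mm tall in all.
- handle_grip (a point): Middle of the red handle's grip bar, 54 mm above the handle's underside; axes as the handle's. The bar is 150 mm long (x), 28 mm wide (y) and 40 mm tall (34 to 74 mm above the underside). The socket below is wider than the bar, so in a grasp from above at the middle the fingertips must stay above 34 mm.
- spindle_seat (a point): Centre of the top face of the clamp's round steel collar (66 mm diameter), 138 mm above the table, from which the brass square shaft rises: 24 mm square, 30 mm tall, the last 6 mm tapering to 15 mm square (1.5 mm play each side in the bore). x, y: square to the shaft's faces; z: up; turns with the spindle. Handle fully home: its underside lies on this face.
- spindle (a joint): Turning of the collar and shaft: 0 = open, grows clockwise seen from above, hard stop at 1.25 rad = clamp closed. Starts between 0 and 0.25. Turns with about 0.12 N m and stays where it is left. Play in the bore gives up to about 0.14 rad of lost motion each way between handle and shaft.
- clamp: Green mould clamp fixed to the table: base plate 200 (x) x 210 (y) x 15 mm, two steel columns, a crossbeam 50 x 215 mm along y, its top at 130 mm (nuts at its ends to 138 mm), a white two-part plaster mould inside. Origin: centre of the underside; the spindle is above it. A pad under the beam comes down on the mould as the spindle turns.
- blue_handle: Bystander: smaller blue T-handle of another clamp, does not fit (bore 18 mm): bar 120 x 24 mm, 62 mm tall in all. Origin: centre of the underside, x along the bar.
- tool_jar: Bystander: green jar of wooden modelling tools, 76 mm diameter, about 170 mm tall, origin under its centre.
- glaze_bottle: Bystander: white bottle with a blue cap, 64 mm diameter, 150 mm tall, origin under its centre.
- cup: Bystander: white plastic cup, 72 mm diameter, 85 mm tall, origin under its centre.
- tile: Bystander: terracotta tile 100 x 85 x 12 mm on a thin plywood board, origin under its centre.
- vase: Bystander: small terracotta vase, 88 mm diameter, 115 mm tall, origin under its centre.

How it is judged:
On the way, in this order (a step that is already met when the one before it is completed fails the run):
1. the red handle sits fully home on the square shaft, before the clamp is turned closed (horizontal distance between red_handle and spindle_seat below 0.004 m and z of red_handle in the frame of spindle_seat between -0.004 and 0.005 m and angle between red_handle's own z axis and vertical below 0.08 rad), for 0.2 s.
2. the spindle is turned clockwise to its stop with the handle on it (value of joint spindle above 1.08 rad and horizontal distance between red_handle and spindle_seat below 0.006 m), for 0.2 s.
At the end, for the whole second after the job is handed in: The red handle is on the square shaft, centred within 4 mm, its underside within 5 mm of the collar and level within 0.08 rad, released and at rest, and the spindle stands past 1.08 rad (stop at 1.25) (all of step 1 and value of joint spindle above 1.08 rad and linear speed of red_handle below 0.02 m/s); the robot touches nothing.
It fails at once if a bystander is shoved more than 40 mm (distance of any of blue_handle, tool_jar, glaze_bottle, cup, tile, vase from where it was at the start of the episode above 0.04 m).
It also fails if it takes over 45 s, if anything falls off the work surface, if the arm or the gripper's body presses on something with over 40 N, if the wrist force passes 120 N, or if a joint passes its speed limit or range.

## Working session

There is one attempt and no reset: what is moved stays moved. The work goes in short steps, Python scripts to look and compute and a tool call to move; the robot and the scene stay as the last step left them, time stands still between calls to the robot, and variables do not carry over. Pictures are saved under pics/ and viewed, about 8 in all and at most 12, crops included, and the job is handed in when it is done.

Besides the shell and the picture viewer there is one more tool, called after "Call:" as a command line: name --argument value ..., lists and objects as JSON in quotes. arm_command: Moves the arm, as the interface text tells. Its arguments: {"type":"object","properties":{"plan":{"type":"array","items":{"type":"array","items":{"type":"array","items":{"type":"number"}}}},"squeeze":{"type":"number"}},"required":["plan"]}

```bash
mkdir -p pics; cat > h.py <<'E'
import numpy as np, cv2
from scipy.spatial.transform import Rotation as R
from station import ctrl, get_image, calibration, finish_job, search_frame, cut_out, mark_of
def T_cam(n):
    c=calibration(n)
    if n!='wrist': return c,np.array(c['cam_to_world'])
    o=ctrl.get_obs(); T=np.eye(4); T[:3,:3]=R.from_rotvec(o['tool_rot']).as_matrix(); T[:3,3]=o['tool_pos']
    return c,T@np.array(c['hand_eye'])
def snap(n,f=None):
    c,T=T_cam(n); im=get_image(n)
    if f: cv2.imwrite('pics/'+f,im[:,:,::-1])
    return im,c,T
def w(T,p): return T[:3,:3]@np.array(p)+T[:3,3]
def proj(c,T,P):
    p=T[:3,:3].T@(np.array(P)-T[:3,3]); return np.array([c['fx']*p[0]/p[2]+c['cx'],c['fy']*p[1]/p[2]+c['cy']])
def onplane(c,T,uv,z):
    uv=np.atleast_2d(uv).astype(float)
    d=np.c_[(uv[:,0]-c['cx'])/c['fx'],(uv[:,1]-c['cy'])/c['fy'],np.ones(len(uv))]@T[:3,:3].T
    return T[:3,3]+d*((z-T[2,3])/d[:,2])[:,None]
E
python3 - <<'E'
from h import *
np.set_printoptions(precision=4,suppress=True)
ims=[]
for n in ['scene','top']:
    im,c,T=snap(n); ims.append(im)
    print(n,T[:3,3])
    for th in ['red_handle','handle_grip','spindle_seat','clamp','blue_handle','tool_jar','glaze_bottle','cup','tile','vase']:
        r=mark_of(n,th); print(th,[(round(d['conf'],2),w(T,d['at'])) for d in r[:2]])
cv2.imwrite('pics/a.png',cv2.resize(ims[1],(800,500))[:,:,::-1])
cv2.imwrite('pics/b.png',ims[0][:,:,::-1])
o=ctrl.get_obs();print(o['t'],R.from_rotvec(o['tool_rot']).as_matrix())
E
```

```text
scene [1.6459 0.5268 1.1531]
red_handle [(0.58, array([ 0.5049, -0.4241, -0.0026]))]
handle_grip [(0.93, array([ 0.5119, -0.4209,  0.0529])), (0.28, array([ 0.6923, -0.276 ,  0.0024]))]
spindle_seat [(0.71, array([0.5735, 0.1097, 0.1348])), (0.24, array([ 0.511 , -0.4212,  0.0521]))]
clamp [(0.61, array([ 0.5736,  0.1038, -0.0011]))]
blue_handle [(0.56, array([ 0.5165, -0.174 , -0.0015]))]
tool_jar [(0.75, array([ 0.7623, -0.1162, -0.0059]))]
glaze_bottle [(0.9, array([ 0.6906, -0.2773,  0.0004]))]
cup [(0.89, array([ 0.3287, -0.321 , -0.0004])), (0.5, array([0.3564, 0.4345, 0.0081]))]
tile [(0.91, array([0.354 , 0.4336, 0.0092]))]
vase [(0.85, array([ 0.6265,  0.4228, -0.0055]))]
top [0.4247 0.0293 1.3515]
red_handle []
handle_grip [(0.75, array([ 0.5005, -0.4138,  0.0538]))]
spindle_seat [(0.6, array([0.5756, 0.1129, 0.1409])), (0.25, array([ 0.502 , -0.4136,  0.0002]))]
clamp [(0.72, array([0.5736, 0.1068, 0.0005]))]
blue_handle [(0.82, array([ 0.5166, -0.1724,  0.0004]))]
tool_jar [(0.63, array([ 0.7579, -0.1063,  0.0006])), (0.49, array([ 0.3264, -0.3192,  0.0035]))]
glaze_bottle [(0.59, array([ 0.6881, -0.2672, -0.0015])), (0.18, array([ 0.503 , -0.4148,  0.0499]))]
cup [(0.81, array([ 0.3236, -0.3195,  0.0033])), (0.26, array([0.574 , 0.1094, 0.1366]))]
tile [(0.66, array([0.3513, 0.4396, 0.0074]))]
vase [(0.67, array([0.6276, 0.4204, 0.002 ]))]
1.1 [[-0.      0.4194 -0.9078]
 [-0.     -0.9078 -0.4194]
 [-1.      0.      0.    ]]
```

View pics/a.png

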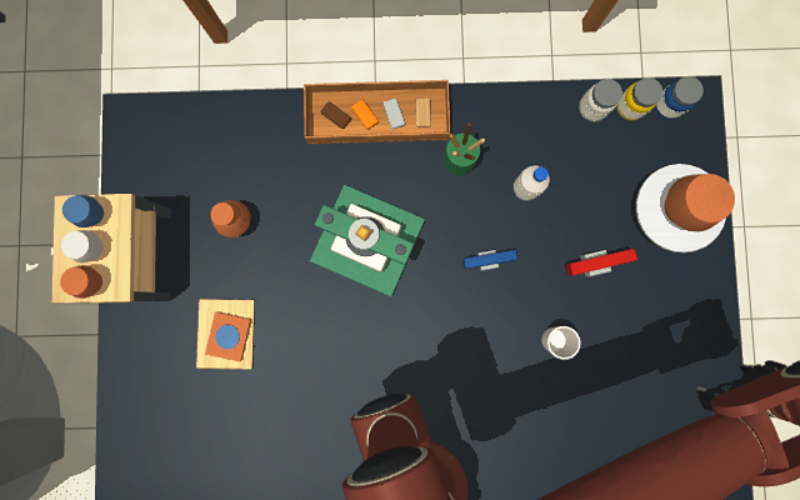

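```bash
python3 - <<'E'
from h import *
im,c,T=snap('top')
r=cut_out('top','red_handle')
for d in r: print(d['conf'],d['mask'].sum(),np.argwhere(d['mask']).mean(0)[::-1])
hsv=cv2.cvtColor(im,cv2.COLOR_RGB2HSV)
m=(((hsv[...,0]<8)|(hsv[...,0]>172))&(hsv[...,1]>150)&(hsv[...,2]>60))
u,v=proj(c,T,[.503,-.416,.074]); k=np.zeros_like(m); k[int(v)-60:int(v)+60,int(u)-60:int(u)+60]=1
m&=k.astype(bool); p=np.argwhere(m)[:,::-1]
P=onplane(c,T,p,.074)[:,:2].astype(np.float32)
print(len(P),cv2.minAreaRect(P))
print([onplane(c,T,[p[i]],.074)[0] for i in (p[:,0].argmin(),p[:,0].argmax(),p[:,1].argmin(),p[:,1].argmax())])
u,v=proj(c,T,[.575,.111,.14]); print('uv spindle',u,v)
cr=im[int(v)-50:int(v)+50,int(u)-70:int(u)+70]
u2,v2=proj(c,T,[.503,-.416,.074]); cr2=im[int(v2)-50:int(v2)+50,int(u2)-70:int(u2)+70]
cv2.imwrite('pics/c.png',cv2.resize(np.vstack([cr,cr2]),None,fx=3,fy=3,interpolation=cv2.INTER_CUBIC)[:,:,::-1])
E
```

```text
0.9 658 [480.15197568 209.51215805]
562 ((0.5019115209579468, -0.4120709300041199), (0.028002439066767693, 0.15836641192436218), 11.809736251831055)
[array([ 0.49673027, -0.33513435,  0.074     ]), array([ 0.51229581, -0.49079525,  0.074     ]), array([ 0.52942231, -0.47523476,  0.074     ]), array([ 0.47439036, -0.33954912,  0.074     ])]
uv spindle 290.33583678363743 185.2757994296742
```

View pics/c.png

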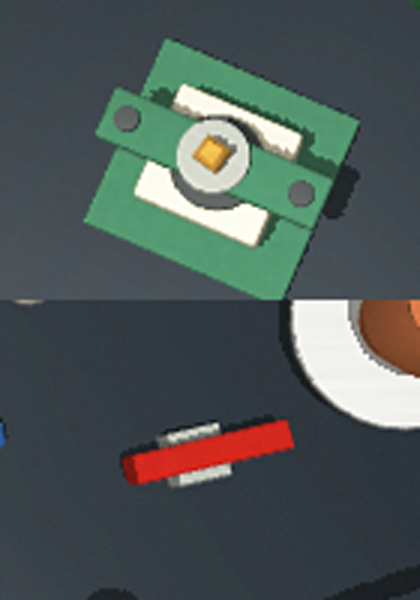

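The overview shows the red bar at about (600,262), the clamp collar and shaft at (363,232), the blue handle at (490,260), the jar at (463,152), the bottle at (532,183) and the cup at (562,342). The detections agree with this. The bar runs at about 101.8° in the world and its centre is near (0.502, -0.414). I'll move above it and look from near.

Call:
arm_command --plan '[[[-0.004,-0.005,-0.035,0,0,0,0.0854],[-0.004,-0.005,-0.035,0,0,0,0.0854],[-0.004,-0.005,-0.035,0,0,0,0.0854],[-0.004,-0.005,-0.035,0,0,0,0.0854],[-0.004,-0.005,-0.035,0,0,0,0.0854],[-0.004,-0.005,-0.035,0,0,0,0.0854],[-0.004,-0.005,-0.035,0,0,0,0.0854],[-0.004,-0.005,-0.035,0,0,0,0.0854],[0,0,0,-7,0,0,0.0854],[0,0,0,-7,0,0,0.0854],[0,0,0,-7,0,0,0.0854],[0,0,0,-7,0,0,0.0854],[0,0,0,-7,0,0,0.0854],[0,0,0,-7,0,0,0.0854],[0,0,0,-7,0,0,0.0854],[0,0,0,-7,0,0,0.0854],[0,0,0,-7,0,0,0.0854],[0,0,0,-7,0,0,0.0854],[0,0,0,-7,0,0,0.0854]]]' --squeeze 60

```text
t: 2.78
tool_pos: [0.5121, -0.4055, 0.2643]
tool_rot: [1.041, 1.307, -1.04]
contact_force: [-0.6, -0.3, 0.2]
opening: 0.0853
```

```bash
python3 - <<'E'
from h import *
np.set_printoptions(precision=4,suppress=True)
o=ctrl.get_obs(); print(o['t'],o['tool_pos'],o['q']); M=R.from_rotvec(o['tool_rot']).as_matrix(); print(M,np.degrees(np.arctan2(M[1,1],M[0,1])))
im,c,T=snap('wrist','d.png'); print('cam',T)
for th in ['handle_grip','red_handle']:
    print(th,[(round(d['conf'],2),w(T,d['at'])) for d in mark_of('wrist',th)[:2]])
hsv=cv2.cvtColor(im,cv2.COLOR_RGB2HSV)
m=(((hsv[...,0]<6)|(hsv[...,0]>174))&(hsv[...,1]>170)&(hsv[...,2]>60)).astype(np.uint8)
n,l,s,ce=cv2.connectedComponentsWithStats(m); i=1+s[1:,4].argmax(); p=np.argwhere(l==i)[:,::-1]
print(s[i],cv2.minAreaRect(p.astype(np.float32)))
P=onplane(c,T,p,.074)[:,:2].astype(np.float32); print(cv2.minAreaRect(P))
E
```

```text
2.7833 [ 0.5121 -0.4055  0.2643] [-0.7838  0.1005  1.5076  0.0006  1.5323 -1.0102]
[[ 0.0012  0.9745  0.2244]
 [-0.0004  0.2244 -0.9745]
 [-1.      0.0011  0.0007]] 12.967848589161543
cam [[ 0.9746  0.2144  0.0654  0.4945]
 [ 0.2242 -0.9337 -0.2792 -0.3348]
 [ 0.0012  0.2867 -0.958   0.4061]
 [ 0.      0.      0.      1.    ]]
handle_grip [(0.78, array([ 0.5029, -0.4158,  0.048 ]))]
red_handle [(0.84, array([ 0.498 , -0.4204,  0.0015]))]
[ 295  113   27  134 3291] ((308.0, 179.5), (133.0, 26.0), 90.0)
((0.5017684102058411, -0.4182441234588623), (0.027059994637966156, 0.1476445198059082), 12.49675464630127)
```

View pics/d.png

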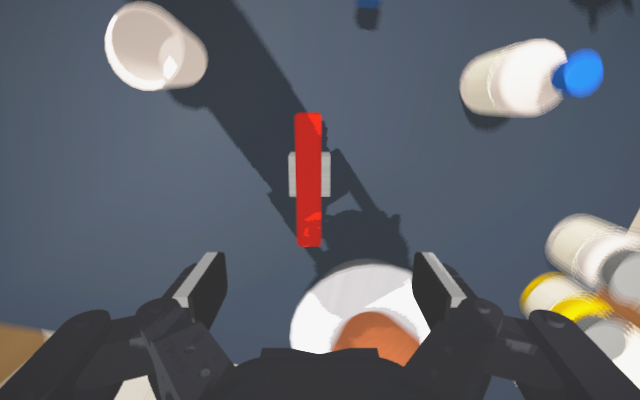

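The bar is at (308,180), upright in the picture, with its socket behind it and clear space around it for the fingers. I'll go down in two stages.

Call:
arm_command --plan '[[[0,-0.0065,0.005,0,0,0,0.0854],[0,-0.006,0.0045,0,0,0,0.0854],[0.03,0,0,0,0,0,0.0854],[0.03,0,0,0,0,0,0.0854],[0.03,0,0,0,0,0,0.0854],[0.03,0,0,0,0,0,0.0854],[0.02,0,0,0,0,0,0.0854],[0,0,0,0,0,0,0.0854]]]'

```text
t: 3.6
tool_pos: [0.5005, -0.4251, 0.1244]
tool_rot: [1.057, 1.285, -1.062]
contact_force: [-0.6, 0.7, -1.5]
opening: 0.0852
```

```bash
cat > bar.py <<'E'
from h import *
np.set_printoptions(precision=4,suppress=True)
def bar(ztop,f=None):
    o=ctrl.get_obs(); M=R.from_rotvec(o['tool_rot']).as_matrix(); print(o['t'],o['tool_pos'],'yaw',np.degrees(np.arctan2(M[1,1],M[0,1])),'tilt',M[:,0])
    im,c,T=snap('wrist',f)
    hsv=cv2.cvtColor(im,cv2.COLOR_RGB2HSV)
    m=(((hsv[...,0]<6)|(hsv[...,0]>174))&(hsv[...,1]>170)&(hsv[...,2]>60)).astype(np.uint8)
    n,l,s,ce=cv2.connectedComponentsWithStats(m); i=1+s[1:,4].argmax(); p=np.argwhere(l==i)[:,::-1]
    P=onplane(c,T,p,ztop)-o['tool_pos']; Q=P@M
    print('px',s[i],'tool-frame rect',cv2.minAreaRect(Q[:,1:].astype(np.float32)), 'range y',Q[:,1].min(),Q[:,1].max(),'z',Q[:,2].min(),Q[:,2].max())
E
python3 -c "
from bar import *
bar(.074,'e.png')
c,T=T_cam('wrist')
for th in ['handle_grip','red_handle']:
    print(th,[(round(d['conf'],2),w(T,d['at'])) for d in mark_of('wrist',th)[:2]])"
```

```text
3.6 [ 0.5005 -0.4251  0.1244] yaw 11.404577945737943 tilt [ 0.0075 -0.0094 -0.9999]
px [ 301   90   46  219 9137] tool-frame rect ((0.0019382499158382416, -0.007084541022777557), (0.14663751423358917, 0.026869095861911774), 89.51557922363281) range y -0.011916257941906974 0.015704759167769235 z -0.08031618731169793 0.06628806217768349
handle_grip [(0.74, array([ 0.5039, -0.4173,  0.0517]))]
red_handle [(0.88, array([ 0.4973, -0.4209,  0.0008]))]
```

View pics/e.png

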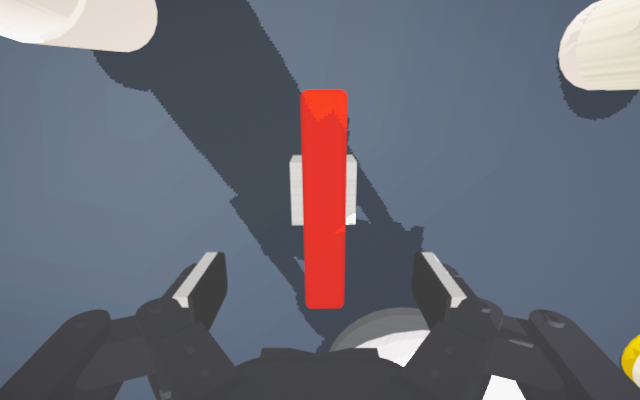

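The bar is centred between the open pads at x ≈ 325, and 7 mm further along it is needed. I'll correct the tilt and offset, then descend and close.

Call:
arm_command --plan '[[[0,0.002,-0.0045,-0.5,0.6,-0.3,0.0854],[0.02,0,-0.002,0,0,0,0.0854],[0.02,0,0,0,0,0,0.0854],[0.02,0,0,0,0,0,0.0854],[0.014,0,0,0,0,0,0.0854],[0.007,0,0,0,0,0,0.0854],[0,0,0,0,0,0,0.0854]]]'

```text
t: 4.33
tool_pos: [0.5143, -0.4297, 0.0678]
tool_rot: [1.044, 1.261, -1.051]
contact_force: [-0.1, -0.4, 0.6]
opening: 0.0858
```

```bash
python3 -c "
from bar import *
bar(.074)"
```

```text
4.3333 [ 0.5143 -0.4297  0.0678] yaw 12.031970724432695 tilt [ 0.0278 -0.0278 -0.9992]
px [  264    66    68   288 16845] tool-frame rect ((-0.009683015756309032, -0.016431979835033417), (0.026704609394073486, 0.14093060791492462), 0.10785453021526337) range y -0.023106899135504403 0.0037534811872509174 z -0.08687928606217825 0.05405128195003957
```

```bash
python3 -c "
from bar import *
o=ctrl.get_obs(); [print(k,np.array(v)) for k,v in o.items()]"
```

```text
t 4.3833
q [-0.8072  0.2752  1.6481  0.0009  1.1776 -1.0172]
dq [-0.0017 -0.0166 -0.014  -0.0013  0.0025 -0.0007]
effort [ -0.0438 -44.7587 -32.9745  -0.0042  -0.1371   0.0004]
tool_pos [ 0.5147 -0.4301  0.0687]
tool_rot [ 1.0433  1.2594 -1.0505]
contact_force [-0.0386  0.4729  0.4448]
wrist_torque [ 0.0387 -0.0128 -0.044 ]
opening 0.08568918724009643
```

Call:
arm_command --plan '[[[0,0,0,0,0,0,0.0854],[0,0,0,0,0,0,0.0854]]]'

```text
t: 4.55
tool_pos: [0.5158, -0.4311, 0.0714]
tool_rot: [1.042, 1.256, -1.05]
contact_force: [0.1, -0.0, -0.6]
opening: 0.0853
```

```bash
python3 -c "
from bar import *
o=ctrl.get_obs(); [print(k,np.array(v)) for k,v in o.items()]
bar(.074,'f.png')"
```

```text
t 4.55
q [-0.8071  0.2733  1.6455  0.001   1.1787 -1.0172]
dq [ 0.0001 -0.0131 -0.0178 -0.0008  0.0057  0.0005]
effort [  0.0027 -45.2351 -33.4829   0.0034  -0.1433  -0.    ]
tool_pos [ 0.5158 -0.4311  0.0714]
tool_rot [ 1.0423  1.256  -1.0501]
contact_force [ 0.1313 -0.0396 -0.6106]
wrist_torque [-0.0361 -0.0116 -0.017 ]
opening 0.08530391727970602
4.55 [ 0.5158 -0.4311  0.0714] yaw 12.04639748813304 tilt [ 0.0311 -0.0312 -0.999 ]
px [  262    62    67   291 16636] tool-frame rect ((-0.010916675440967083, -0.01586882770061493), (0.02670292742550373, 0.14568480849266052), 0.11597955971956253) range y -0.024344584647185415 0.002539274757028588 z -0.08869256590800076 0.05699434613292849
```

View pics/f.png

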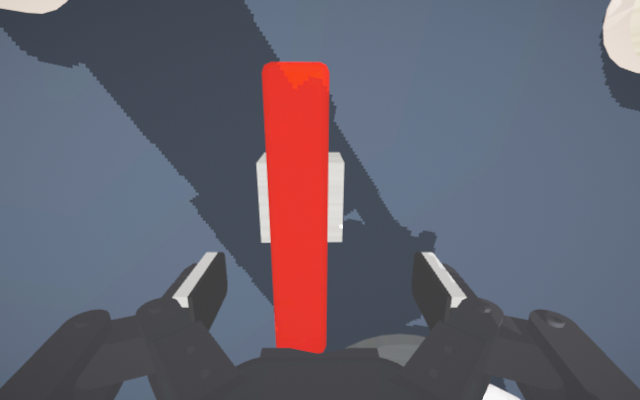

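The bar has moved to x ≈ 295 in the picture because the arm drifts a little each row: up, outward and tilting. There is no contact. I'll correct for this with feed-forward while still above the bar.

Call:
arm_command --plan '[[[0.0013,-0.0032,-0.0045,0,0.6,-0.4,0.0854],[0.0013,-0.0032,-0.0045,0,0.6,-0.4,0.0854],[0.0013,-0.0032,-0.0045,0,0.6,-0.4,0.0854],[0.0013,-0.0032,-0.0045,0,0.6,-0.4,0.0854],[0.0013,-0.0005,-0.0006,0,0.1,-0.05,0.0854],[0.0013,-0.0005,-0.0006,0,0.1,-0.05,0.0854]]]'

```text
t: 5.1
tool_pos: [0.4978, -0.4149, 0.0659]
tool_rot: [1.056, 1.312, -1.054]
contact_force: [0.4, 0.1, 0.1]
opening: 0.0852
```

```bash
cat > go.py <<'E'
from h import *
import sys
np.set_printoptions(precision=4,suppress=True)
# target TCP x y z, yaw deg of tool y; prints needed total tool-frame move
a=list(map(float,sys.argv[1:5])); o=ctrl.get_obs(); M=R.from_rotvec(o['tool_rot']).as_matrix()
y=np.radians(a[3]); G=np.c_[[0,0,-1],[np.cos(y),np.sin(y),0],[np.sin(y),-np.cos(y),0]]
print(o['t'],'pos',np.array(o['tool_pos']),'yaw',np.degrees(np.arctan2(M[1,1],M[0,1])),'tilt',M[:,0],'F',np.array(o['contact_force']),'M',np.array(o['wrist_torque']),'open',o['opening'],'q6',o['q'][5])
print('move',M.T@(np.array(a[:3])-o['tool_pos']),'turn',np.degrees(R.from_matrix(M.T@G).as_rotvec()))
E
python3 go.py 0.502 -0.418 0.039 12.5
```

```text
5.1 pos [ 0.4978 -0.4149  0.0659] yaw 12.020022397209551 tilt [-0.0079  0.0073 -0.9999] F [0.3957 0.056  0.0622] M [-0.0057 -0.004   0.0187] open 0.08523617950054062 q6 -1.0187517014868956
move [0.0268 0.0036 0.0042] turn [-0.4815 -0.5047  0.3519]
```

Call:
arm_command --plan '[[[0.006,0.001,0.001,-0.2,-0.1,0.1,0.0854],[0.006,0.001,0.001,-0.2,-0.1,0.1,0.0854],[0.006,0.001,0.001,-0.1,-0.1,0,0.0854],[0.006,0.0005,0.0005,0,0,0,0.0854]]]'

```text
t: 5.43
tool_pos: [0.5024, -0.418, 0.0405]
tool_rot: [1.046, 1.307, -1.047]
contact_force: [0.0, 0.2, 0.7]
opening: 0.0858
```

```bash
python3 go.py 0.502 -0.418 0.039 12.5
```

```text
5.4333 pos [ 0.5024 -0.418   0.0405] yaw 12.561914652457663 tilt [-0.0017  0.0013 -1.    ] F [0.0009 0.182  0.7465] M [ 0.0249 -0.0232  0.0346] open 0.08579257735062136 q6 -1.0266888155935978
move [ 0.0015 -0.0004 -0.0001] turn [ 0.0619 -0.0927  0.0782]
```

Position and tilt are right. I'll close with holding corrections.

Call:
arm_command --plan '[[[0.001,0,0,0,0,0,0.06],[0.001,0,0,0,0,0,0.045],[0.001,0,0,0,0,0,0.035],[0.0005,0,0,0,0,0,0.02],[0.0005,0,0,0,0,0,0.01],[0,0,0,0,0,0,0.0],[0,0,0,0,0,0,0.0],[0,0,0,0,0,0,0.0]]]' --squeeze 70

```text
t: 6.1
tool_pos: [0.5027, -0.4174, 0.034]
tool_rot: [1.048, 1.309, -1.046]
contact_force: [0.7, 0.3, -0.4]
opening: 0.0272
```

```bash
python3 go.py 0.502 -0.418 0.039 12.5
```

```text
6.1 pos [ 0.5027 -0.4174  0.034 ] yaw 12.563777755214662 tilt [-0.0023  0.0033 -1.    ] F [ 0.7474  0.2897 -0.3971] M [ 0.0076 -0.0921  0.0156] open 0.027229953977504107 q6 -1.0266123432671117
move [-0.0051 -0.0008  0.0004] turn [ 0.0636 -0.2152  0.0857]
```

Call:
arm_command --plan '[[[-0.01,0,0,0,0,0,0.0],[-0.02,0,0,0,0,0,0.0],[-0.03,0,0,0,0,0,0.0],[-0.035,0,0,0,0,0,0.0],[-0.035,0,0,0,0,0,0.0],[-0.035,0,0,0,0,0,0.0],[-0.035,0,0,0,0,0,0.0],[-0.035,0,0,0,0,0,0.0],[-0.02,0,0,0,0,0,0.0],[0,0,0,0,0,0,0.0],[0,0,0,0,0,0,0.0]]]'

```text
t: 7.02
tool_pos: [0.4973, -0.4133, 0.2919]
tool_rot: [1.053, 1.336, -1.049]
contact_force: [-0.4, 0.2, -5.6]
opening: 0.0272
```

```bash
python3 go.py 0.56 0.01 0.30 12.5
```

```text
7.0167 pos [ 0.4973 -0.4133  0.2919] yaw 12.553512551002136 tilt [-0.0219  0.0205 -0.9995] F [-0.3549  0.216  -5.5924] M [ 0.0277 -0.0214 -0.0475] open 0.027193372952723432 q6 -1.0266813575125044
move [-0.0008  0.1531 -0.3997] turn [ 0.0415 -1.4199  0.9709]
```

Call:
arm_command --plan '[[[0,0.012,-0.03,0,-0.15,0.1,0.0],[0,0.014,-0.036,0,-0.15,0.1,0.0],[0,0.014,-0.036,0,-0.15,0.1,0.0],[0,0.014,-0.036,0,-0.15,0.1,0.0],[0,0.014,-0.036,0,-0.15,0.1,0.0],[0,0.014,-0.036,0,-0.15,0.1,0.0],[0,0.014,-0.036,0,-0.15,0.1,0.0],[0,0.014,-0.036,0,-0.15,0.1,0.0],[0,0.014,-0.036,0,-0.1,0.1,0.0],[0,0.014,-0.036,0,0,0,0.0],[0,0.012,-0.03,0,0,0,0.0],[0,0,0,0,0,0,0.0]]]'

```text
t: 8.02
tool_pos: [0.5483, 0.014, 0.2591]
tool_rot: [1.048, 1.355, -1.074]
contact_force: [-0.9, -1.0, -4.1]
opening: 0.0274
```

```bash
python3 go.py 0.575 0.111 0.30 12.5; python3 - <<'E'
from h import *
np.set_printoptions(precision=4,suppress=True)
im,c,T=snap('wrist','g.png')
print([(round(d['conf'],2),w(T,d['at'])) for d in mark_of('wrist','spindle_seat')[:3]],[(round(d['conf'],2),w(T,d['at'])) for d in mark_of('wrist','clamp')[:1]])
print(proj(c,T,[.575,.111,.138]))
print([(round(d['conf'],2),w(T,d['at'])) for d in mark_of('wrist','handle_grip')[:2]])
E
```

```text
8.0167 pos [0.5483 0.014  0.2591] yaw 12.06372872389112 tilt [-0.0498  0.0208 -0.9985] F [-0.8621 -1.0096 -4.0548] M [-0.063  -0.0279 -0.0445] open 0.027400635588206018 q6 -0.32803582740255355
move [-0.0401  0.0445 -0.0906] turn [-0.4753 -1.7727  2.5367]
[(0.9, array([0.5719, 0.1077, 0.1384]))] [(0.71, array([ 0.5734,  0.113 , -0.0008]))]
[386.2282  86.6447]
[]
```

View pics/g.png

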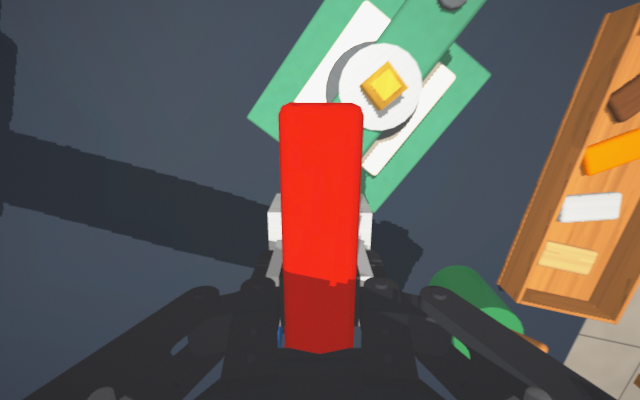

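The shaft shows at (383,86) on the round collar, turned roughly 30–40° in the picture. The bar is held straight, with its front end at row 103. I'll fit the shaft's angle and centre by its silhouette.

```bash
cat > shaft.py <<'E'
from h import *
from scipy.optimize import minimize
np.set_printoptions(precision=4,suppress=True)
def sq(cx,cy,th,s,z):
    a=np.array([[1,1],[-1,1],[-1,-1],[1,-1]])*s/2; c,k=np.cos(th),np.sin(th)
    return np.c_[a@np.array([[c,k],[-k,c]])+[cx,cy],np.full(4,z)]
def fit(cam,guess,hand=True):
    im,c,T=snap(cam); u,v=proj(c,T,[*guess,.15]).astype(int)
    hsv=cv2.cvtColor(im,cv2.COLOR_RGB2HSV); m=((hsv[...,0]>12)&(hsv[...,0]<32)&(hsv[...,1]>110)&(hsv[...,2]>70))
    S=60 if cam=='wrist' else 18; x0,y0=max(u-S,0),max(v-S,0); m=m[y0:v+S,x0:u+S].astype(np.uint8)
    n,l,s,_=cv2.connectedComponentsWithStats(m); m=(l==1+s[1:,4].argmax()).astype(np.float32); K=8
    mm=cv2.GaussianBlur(m,(0,0),.7)
    def cost(p):
        P=np.vstack([sq(*p,.015,.168),sq(*p,.024,.162),sq(*p,.024,.138)])
        uv=np.array([proj(c,T,q) for q in P])-[x0,y0]
        h=cv2.convexHull(((uv+.5)*K).astype(np.float32))
        r=np.zeros((m.shape[0]*K,m.shape[1]*K),np.uint8); cv2.fillConvexPoly(r,np.round(h*16).astype(np.int32),255,shift=4)
        r=cv2.resize(r,(m.shape[1],m.shape[0]),interpolation=cv2.INTER_AREA)/255.
        return ((cv2.GaussianBlur(r,(0,0),.7)-mm)**2).sum()
    R_=[]
    for t in np.radians([0,20,40,60,80]):
        r=minimize(cost,[*guess,t],method='Nelder-Mead',options=dict(initial_simplex=[[*guess,t],[guess[0]+.004,guess[1],t],[guess[0],guess[1]+.004,t],[*guess,t+.2]],xatol=1e-4,fatol=.01))
        R_.append((r.fun,*r.x[:2],np.degrees(r.x[2])%90))
    print(cam,m.sum()); [print(np.array(q)) for q in sorted(R_)[:3]]
    return sorted(R_)[0]
if __name__=='__main__':
    fit('wrist',[.573,.109]); fit('top',[.575,.112])
    im,c,T=snap('wrist'); o=ctrl.get_obs(); M=R.from_rotvec(o['tool_rot']).as_matrix()
    hsv=cv2.cvtColor(im,cv2.COLOR_RGB2HSV)
    m=(((hsv[...,0]<6)|(hsv[...,0]>174))&(hsv[...,1]>170)&(hsv[...,2]>60))
    d=np.argwhere(m)[:,::-1].astype(float); ray=np.c_[(d[:,0]-c['cx'])/c['fx'],(d[:,1]-c['cy'])/c['fy'],np.ones(len(d))]
    H=np.array(c['hand_eye']); ray=ray@H[:3,:3].T
    for xp in (-.040,-.036): # bar-top plane in the tool frame
        Q=H[:3,3]+ray*((xp-H[0,3])/ray[:,0])[:,None]; print('bar tool',xp,cv2.minAreaRect(Q[:,1:].astype(np.float32)),Q[:,2].min(),Q[:,2].max())
E
python3 shaft.py; python3 go.py 0.575 0.111 0.30 12.5
```

```text
wrist 1305.0
[12.6149  0.5709  0.1093 51.9513]
[12.8538  0.5709  0.1094 51.7293]
[13.0286  0.5709  0.1093 52.43  ]
top 92.0
[ 0.7976  0.5722  0.1108 52.3032]
[ 0.8151  0.5724  0.1107 51.1387]
[ 0.838   0.5724  0.1106 50.6531]
bar tool -0.04 ((-0.00093112513422966, -0.025904901325702667), (0.02642909437417984, 0.09423120319843292), 0.40768733620643616) -0.0729579370011167 0.02120758518248167
bar tool -0.036 ((-0.00092274509370327, -0.02406388148665428), (0.027468247339129448, 0.097936250269413), 0.4076871871948242) -0.07296697110189676 0.024901006392832964
8.3667 pos [0.5495 0.0072 0.2621] yaw 11.587041890365457 tilt [-0.0455  0.0174 -0.9988] F [ 0.2189  0.1996 -4.5974] M [-0.0635  0.0109 -0.0353] open 0.027563841900238133 q6 -0.33009474126370864
move [-0.0372  0.0442 -0.0976] turn [-0.9436 -1.5162  2.3425]
```

Both cameras agree: the shaft is at about (0.5715, 0.110) with its faces at 52° (mod 90). The handle sits about 1.5 mm along tool z in the hand. I'll go above the shaft and turn to yaw 52°.

Call:
arm_command --plan '[[[-0.003,0.006,-0.014,-1,-0.4,0.5,0.0],[-0.003,0.007,-0.018,-1,-0.4,0.5,0.0],[-0.002,0.007,-0.018,-1,-0.4,0.5,0.0],[0,0.007,-0.018,-2,-0.3,0.4,0.0],[0,0.007,-0.016,-4,0,0.3,0.0],[0,0.004,-0.01,-6,0,0,0.0],[0,0,0,-6.5,0,0,0.0],[0,0,0,-6.5,0,0,0.0],[0,0,0,-6,0,0,0.0],[0,0,0,-4,0,0,0.0],[0,0,0,-2,0,0,0.0],[0,0,0,0,0,0,0.0]]]'

```text
t: 9.37
tool_pos: [0.5666, 0.0969, 0.2727]
tool_rot: [0.518, 1.505, -0.517]
contact_force: [0.2, -0.2, -3.3]
opening: 0.0273
```

```bash
python3 go.py 0.5703 0.1109 0.245 52; python3 -c "
from h import *
get_image('top');get_image('top')"; python3 go.py 0.5703 0.1109 0.245 52
```

```text
9.3667 pos [0.5666 0.0969 0.2727] yaw 52.13041832884203 tilt [ 0.0032 -0.0004 -1.    ] F [ 0.1688 -0.1997 -3.2729] M [-0.0549  0.0438  0.0186] open 0.027339245288130348 q6 -0.8697236403777651
move [ 0.0277  0.0133 -0.0058] turn [ 0.1303  0.1585 -0.0962]
9.4667 pos [0.5666 0.097  0.2727] yaw 52.044041870098454 tilt [ 0.0033 -0.0003 -1.    ] F [-0.3811  0.5113 -3.0121] M [-0.0057  0.0071  0.0058] open 0.02706442964593316 q6 -0.8679138760155879
move [ 0.0277  0.0131 -0.0057] turn [ 0.0439  0.1598 -0.1011]
```

Call:
arm_command --plan '[[[0.004,0.004,-0.0015,0,0,0,0.0],[0.006,0.004,-0.002,0,0,0,0.0],[0.008,0.003,-0.0015,0,0,0,0.0],[0.01,0.002,-0.001,0,0,0,0.0],[0.01,0,0,0,0,0,0.0],[0.008,0,0,0,0,0,0.0],[0.004,0,0,0,0,0,0.0],[0.001,0,0,0,0,0,0.0],[0,0,0,0,0,0,0.0]]]'

```text
t: 10.22
tool_pos: [0.5692, 0.1117, 0.2133]
tool_rot: [0.521, 1.508, -0.522]
contact_force: [-0.7, 0.6, -3.9]
opening: 0.0277
```

```bash
python3 - <<'E'
from h import *
im,c,T=snap('wrist','h0.png'); im2,c2,T2=snap('scene')
u,v=proj(c2,T2,[.571,.11,.2]).astype(int)
a=cv2.resize(im2[v-60:v+60,u-80:u+80],(640,480),interpolation=cv2.INTER_CUBIC)
cv2.imwrite('pics/h.png',a[:,:,::-1]); print(u,v)
E
python3 go.py 0.5703 0.1109 0.21 52
```

```text
335 189
10.3167 pos [0.5695 0.1117 0.2142] yaw 51.81283506832971 tilt [-0.0003 -0.0004 -1.    ] F [ 0.925   0.3388 -4.299 ] M [ 0.0056  0.0478 -0.0393] open 0.026816543549944293 q6 -0.8386062886278165
move [ 0.0042 -0.0002  0.0011] turn [-0.1872  0.0029  0.0269]
```

View pics/h.png

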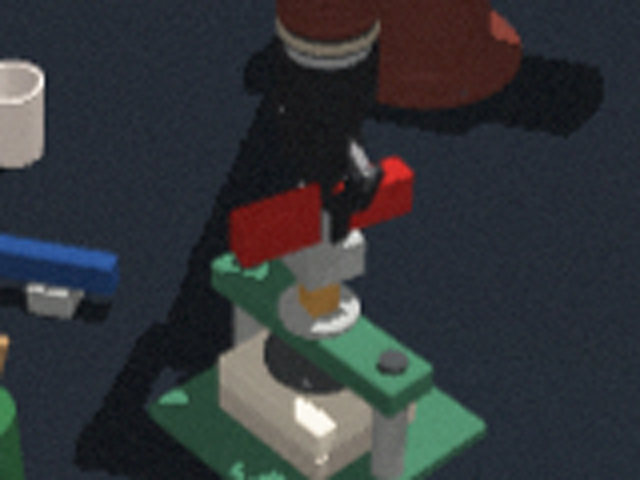

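In the scene crop the socket (around x 325, y 265) hangs directly over the shaft (x 320, y 295). I'll go down over the taper and watch the force.

Call:
arm_command --plan '[[[0.005,0,0.001,-0.2,0,0,0.0],[0.005,0,0,0,0,0,0.0],[0.005,0,0,0,0,0,0.0],[0.004,0,0,0,0,0,0.0],[0.002,0,0,0,0,0,0.0]]]'

```text
t: 10.73
tool_pos: [0.5721, 0.111, 0.1946]
tool_rot: [0.52, 1.503, -0.517]
contact_force: [-1.0, 0.4, -3.5]
opening: 0.0277
```

```bash
python3 go.py 0.5703 0.1109 0.172 52
```

```text
10.7333 pos [0.5721 0.111  0.1946] yaw 52.00623325912043 tilt [ 0.0053  0.0003 -1.    ] F [-0.9897  0.3913 -3.5464] M [ 0.166   0.2075 -0.018 ] open 0.027719049143252704 q6 -0.8437411881658864
move [ 0.0226 -0.0013 -0.0015] turn [ 0.0058  0.2276 -0.2015]
```

Call:
arm_command --plan '[[[0.004,-0.001,-0.001,0,0.2,-0.2,0.0],[0.005,0,0,0,0,0,0.0],[0.005,0,0,0,0,0,0.0],[0.004,0,0,0,0,0,0.0]]]'

```text
t: 11.07
tool_pos: [0.5709, 0.1107, 0.1752]
tool_rot: [0.519, 1.507, -0.519]
contact_force: [-0.2, -0.1, -3.9]
opening: 0.027
```

```bash
python3 go.py 0.5703 0.1109 0.172 52
```

```text
11.0667 pos [0.5709 0.1107 0.1752] yaw 52.00835262153315 tilt [ 0.0009 -0.0005 -1.    ] F [-0.2369 -0.0568 -3.8736] M [ 0.0109  0.0326 -0.0102] open 0.027044656445469807 q6 -0.8436931713286808
move [ 0.0032 -0.0002 -0.0006] turn [ 0.0083  0.06   -0.0089]
```

It is sliding on without side force. I'll push the last 3 mm until it sits.

Call:
arm_command --plan '[[[0.003,0,0,0,0,0,0.0],[0.003,0,0,0,0,0,0.0],[0.002,0,0,0,0,0,0.0],[0.002,0,0,0,0,0,0.0]]]'

```text
t: 11.4
tool_pos: [0.5716, 0.1107, 0.1719]
tool_rot: [0.518, 1.507, -0.519]
contact_force: [-5.3, -1.7, 6.3]
opening: 0.0272
```

```bash
python3 go.py 0.5703 0.1109 0.172 52
```

```text
11.4 pos [0.5716 0.1107 0.1719] yaw 52.023813683319005 tilt [ 0.001  -0.0007 -1.    ] F [-5.3075 -1.698   6.3222] M [-0.0275  1.244   0.0962] open 0.02721301811097648 q6 -0.8439391610913661
move [-0.0001 -0.0006 -0.0011] turn [ 0.0238  0.0718 -0.0022]
```

The handle is home: the TCP is at 0.1719 against the expected 0.172, with about 10 N of contact. I'll hold briefly, then turn clockwise.

Call:
arm_command --plan '[[[0.0005,0,0,0,0,0,0.0],[0.0005,0,0,0,0,0,0.0],[0.0005,0,0,0,0,0,0.0],[0.0005,0,0,0,0,0,0.0],[0.0005,0,0,2,0,0,0.0],[0.0005,0,0,4,0,0,0.0],[0.0005,0,0,5,0,0,0.0],[0.0005,0,0,5,0,0,0.0],[0.0005,0,0,5,0,0,0.0],[0.0005,0,0,5,0,0,0.0],[0.0005,0,0,5,0,0,0.0]]]'

```text
t: 12.32
tool_pos: [0.5714, 0.1116, 0.1719]
tool_rot: [0.952, 1.353, -0.95]
contact_force: [-3.4, -0.7, 3.9]
opening: 0.0274
```

```bash
python3 go.py 0.5712 0.1107 0.172 -20
```

```text
12.3167 pos [0.5714 0.1116 0.1719] yaw 19.800451684352772 tilt [ 0.0002  0.0008 -1.    ] F [-3.4039 -0.6861  3.8776] M [0.0257 0.6739 0.1887] open 0.027380384190893392 q6 -0.28095748166967116
move [-0.0001 -0.0005  0.0008] turn [39.8005 -0.045  -0.0135]
```

Call:
arm_command --plan '[[[0.0005,0,0,5,0,0,0.0],[0.0005,0,0,5,0,0,0.0],[0.0005,0,0,5,0,0,0.0],[0.0005,0,0,5,0,0,0.0],[0.0005,0,0,5,0,0,0.0],[0.0005,0,0,4,0,0,0.0],[0.0005,0,0,3,0,0,0.0]]]'

```text
t: 12.9
tool_pos: [0.5724, 0.1117, 0.1719]
tool_rot: [1.386, 1.085, -1.382]
contact_force: [-2.9, -1.7, 4.1]
opening: 0.0273
```

```bash
python3 go.py 0.5712 0.1107 0.172 -20
```

```text
12.9 pos [0.5724 0.1117 0.1719] yaw -13.762020227202495 tilt [ 0.0025  0.0007 -1.    ] F [-2.8936 -1.692   4.1237] M [0.0081 0.7601 0.1271] open 0.027273953025890058 q6 0.30502067690878115
move [-0.0001 -0.0009  0.0013] turn [ 6.2381 -0.0777 -0.1242]
```

Call:
arm_command --plan '[[[0.0005,0,0,3,0,0,0.0],[0.0005,0,0,3,0,0,0.0],[0.0005,0,0,3,0,0,0.0],[0.0005,0,0,3,0,0,0.0]]]'

```text
t: 13.23
tool_pos: [0.5722, 0.1107, 0.1721]
tool_rot: [1.517, 0.966, -1.52]
contact_force: [-2.2, -0.9, 3.0]
opening: 0.0275
```

```bash
python3 go.py 0.5712 0.1107 0.172 -20
```

```text
13.2333 pos [0.5722 0.1107 0.1721] yaw -24.736248406738564 tilt [ 0.0022 -0.0065 -1.    ] F [-2.2194 -0.8973  3.0317] M [0.3011 0.7117 4.9113] open 0.02749039906928348 q6 0.499737571220292
move [ 0.0001 -0.0009  0.0004] turn [-4.7369  0.2973 -0.258 ]
```

The stop is reached: the moment rose to 4.9 N m after about 77° of turn. I'll hold, relax and open.

Call:
arm_command --plan '[[[0,0,0,1,0,0,0.0],[0,0,0,1,0,0,0.0],[0,0,0,0,0,0,0.0],[0,0,0,0,0,0,0.0],[0,0,0,0,0,0,0.0]]]'

```text
t: 13.65
tool_pos: [0.5722, 0.1107, 0.1722]
tool_rot: [1.514, 0.958, -1.523]
contact_force: [-1.4, -2.9, 1.9]
opening: 0.0275
```

Call:
arm_command --plan '[[[-0.001,0,0,0,0,0,0.04],[-0.001,0,0,0,0,0,0.06],[-0.001,0,0,0,0,0,0.0854],[-0.001,0,0,0,0,0,0.0854],[-0.001,0,0,0,0,0,0.0854],[0,0,0,0,0,0,0.0854]]]'

```text
t: 14.15
tool_pos: [0.5743, 0.1107, 0.1775]
tool_rot: [1.547, 0.939, -1.54]
contact_force: [-0.2, -0.5, -0.5]
opening: 0.0854
```

```bash
python3 go.py 0.5712 0.1107 0.172 -24.7
```

```text
14.15 pos [0.5743 0.1107 0.1775] yaw -26.897888063702712 tilt [ 0.0079 -0.0062 -0.9999] F [-0.2438 -0.534  -0.4564] M [ 0.0226 -0.0087 -0.0105] open 0.0853929117872567 q6 0.5371710015573322
move [ 0.0055 -0.0028  0.0014] turn [-2.1984  0.1254 -0.5627]
```

Released with no force left. I'll retreat straight up and check.

Call:
arm_command --plan '[[[-0.008,0,0,0,0,0,0.0854],[-0.015,0,0,0,0,0,0.0854],[-0.025,0,0,0,0,0,0.0854],[-0.03,0,0,0,0,0,0.0854],[-0.03,0,0,0,0,0,0.0854],[-0.025,0,0,0,0,0,0.0854],[-0.015,0,0,0,0,0,0.0854],[-0.005,0,0,0,0,0,0.0854],[0,0,0,0,0,0,0.0854]]]'

```text
t: 14.9
tool_pos: [0.5722, 0.1112, 0.3406]
tool_rot: [1.554, 0.935, -1.546]
contact_force: [-0.3, 0.1, -0.4]
opening: 0.0852
```

```bash
python3 - <<'E'
from h import *
np.set_printoptions(precision=4,suppress=True)
im,c,T=snap('wrist'); ms={}
print([(round(d['conf'],2),w(T,d['at'])) for d in mark_of('wrist','handle_grip')[:2]])
hsv=cv2.cvtColor(im,cv2.COLOR_RGB2HSV)
m=(((hsv[...,0]<6)|(hsv[...,0]>174))&(hsv[...,1]>170)&(hsv[...,2]>60)).astype(np.uint8)
n,l,s,_=cv2.connectedComponentsWithStats(m); p=np.argwhere(l==1+s[1:,4].argmax())[:,::-1]
print(cv2.minAreaRect(onplane(c,T,p,.212)[:,:2].astype(np.float32)))
im2,c2,T2=snap('scene')
for th in ['handle_grip','blue_handle','tool_jar','glaze_bottle','cup','tile','vase']: print(th,[(round(d['conf'],2),w(T2,d['at'])) for d in mark_of('scene',th)[:1]])
u,v=proj(c2,T2,[.571,.11,.18]).astype(int)
a=cv2.resize(im2[v-60:v+60,u-80:u+80],(400,300),interpolation=cv2.INTER_CUBIC)
cv2.imwrite('pics/i.png',np.hstack([cv2.resize(im,(400,300)),a])[:,:,::-1])
E
python3 go.py 0.57 0.11 0.3 -24.7
```

```text
[(0.98, array([0.5726, 0.1092, 0.1909]))]
((0.5715269446372986, 0.11040550470352173), (0.14745423197746277, 0.026961931958794594), 72.50711822509766)
handle_grip [(0.77, array([0.5772, 0.1051, 0.1896]))]
blue_handle [(0.73, array([ 0.5157, -0.1738, -0.0029]))]
tool_jar [(0.83, array([ 0.76  , -0.1192, -0.0052]))]
glaze_bottle [(0.84, array([ 0.6924, -0.2717,  0.001 ]))]
cup [(0.88, array([ 0.3266, -0.3238, -0.0012]))]
tile [(0.7, array([0.3564, 0.4352, 0.0051]))]
vase [(0.96, array([ 0.6266,  0.4193, -0.0017]))]
15.4 pos [0.5713 0.1112 0.3371] yaw -27.380058797180336 tilt [ 0.0023 -0.0053 -1.    ] F [ 0.8139 -0.2582 -0.9386] M [ 0.0011  0.0276 -0.0136] open 0.08524983980173824 q6 0.5443832802936532
move [ 0.0371 -0.0008  0.0015] turn [-2.6805  0.2127 -0.2503]
```

View pics/i.png

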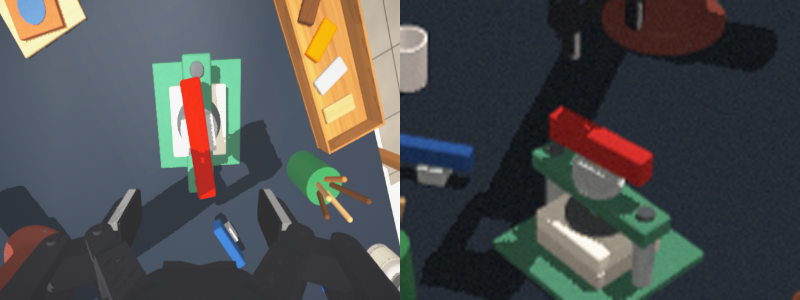

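```bash
python3 -c "
from station import finish_job; print(finish_job())"
```

```text
the job is handed in; nothing more can be done
None
```

The red handle is on the square shaft, pushed down to the collar, turned clockwise to the stop and released. I handed the job in at about 15.4 s of the 45 s allowed, and no verdict is reported.

**Seating:** When the handle touched down, the tool height was 0.1719 m against the expected 0.172 m, with about 10 N of contact. After release, the wrist camera put the middle of the grip bar at z = 0.191 m (fully home is 0.192 m). Its outline was centred at (0.5715, 0.1104), and I had measured the shaft at (0.571–0.572, 0.109–0.111). The scene camera was about 7 mm off this, at (0.577, 0.105), but its estimates are coarser.

**Turning:** The gripper turned about 77° with little resistance, then the moment jumped to 4.9 N m, which I took as the stop.

**Handle angle after release:** The bar then stood about 7° back from where the gripper had stopped. That fits within the play in the bore, but I could not see the shaft under the handle. So the spindle standing past 1.08 rad rests on having hit the stop, not on a direct look.

**Bystanders and arm:** The other objects were found within about 6 mm of their first positions, which is about the accuracy of the measurement. The gripper is open, clear above the handle, and the contact force reads about zero.

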